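Scan a collected order at the museum shop till

ROBOT

A 6-joint arm with a two-finger parallel gripper is mounted at the origin on the work surface. World frame = base frame: x ahead of the robot, y to its left, z up, the work surface at z = 0. Lengths are in m, angles in rad, forces in N, time in s.
With the tool pointing down it reaches from about 0.25 to 0.775 m from the base axis. Payload 4 kg.
Tool frame: the origin (TCP) lies on the centre line of the jaws, within the pads' length; the fingertips stand ahead of it and the grasp point (between the pads) lies 3 mm ahead of it (manip.tips_ahead is the z of the fingertips in the tool frame, in m); z points along the fingers, y is the direction in which the jaws open and shut (so a half turn about z gives the same grasp; the last joint's range is limited). The gripper opens to 94 mm and grips with 3 to 60 N. Pads are 16 mm wide; open, the fingers measure 119 mm over their backs; the gripper's body (75 mm by 177 mm) begins 78 mm behind the grasp point.
Start: joints at [1.039, 0.087, 1.371, -0, 1.684, -0.103], TCP at [0.229, 0.5, 0.228] pointing down, gripper open.
Joint ranges: [-3.1, 3.1], [-0.76, 2.03], [0.27, 2.55], [-1.08, 4.22], [0.17, 2.65], [-2.57, 2.57]. Speed limits (rad/s): [2.79, 2.79, 3.14, 3.14, 3.14, 3.14].

INTERFACE

Orientations are given as a unit quaternion [w, x, y, z].
In Python, from cell import manip, viewer gives the robot as it stands.
- The arm moves only by the tool drive_tool, never from a script. Its argument "targets" is a list of rows, each a list of 5 numbers: the closure in counts, from 0 (fully open) to 255 (shut), then the shift along the tool's x, y, z in units of 40 mm (1.0 is 40 mm), then the turn about the tool's z in units of 10 degrees (1.0 is 10 degrees). In form: [[claw, dx, dy, dz, spin], ...]. A call has 1 to 12 rows; each row is the pose to reach, as a shift and turn from the pose commanded when the call began, along the tool's axes at that moment; what a row does not reach only later rows make up. A row lasts 1/8 s, in which the tool goes at most 62.5 mm and 10.7 degrees, less where a joint would pass 70% of its speed; a pose out of reach is approached as far as the arm can. A call with a gripper value outside its range is refused whole. The fingers move at their own pace and stop on an object; "force" is the grip in N (left out, the last holds). Time passes only in rows, so rows that repeat a pose let the fingers close. It gives the time, the measured TCP pose, the force and the opening at its end, in the units of the state.
- manip.get_state(): the state, without advancing time (a new reading comes with each control period).
- viewer.camera(name): name is "scene" or "top" or "wrist"; returns a dict with "color" (480x640x3 uint8, red, green, blue), "z_map" (480x640 float32, m along the optical axis (not along the pixel's ray), 0 where there is no reading), "vfov" (degrees; the focal length in pixels is half the picture's height over the tangent of half this angle, whatever the lens; pixels are square), "cx", "cy" (the principal point, pixels), "extrinsics" (4x4, takes a point from world to camera coordinates); the wrist camera has in their place "hand_eye" (4x4, takes a point from camera to tool coordinates, whose origin is the TCP and whose axes are the flange's). Camera axes: x right, y down, z forward; pixel columns grow to the right and rows downward; lengths in m; the calibration is good to about 2 mm. A picture is of the moment at which its call begins: read the wrist's pose just before it.
- manip.finish_job(): hands the job in, once; it reports no verdict.
The state is a dict: "t": time; "qpos": joint angles; "qd": joint speeds; "joint_efforts": joint torques, N m; "tcp_pos": TCP position; "tcp_rot": TCP orientation; "wrist_force": force on the tool from outside, world axes, zero at the start; "moment": the same for the moment, N m; "gripper_width": finger opening in m.
Only numpy, scipy, OpenCV 4.12 (cv2) and the standard library are available. Lean on these libraries where they do the work, as an engineer would, in place of code of your own. Each camera call takes 0.05 s, during which the arm holds its last target. There are 200 camera calls.

TASK

At the museum shop till, take the boxed set with the yellow end from the plywood collection shelf: slide it straight out from under the top board until it is clear, then carry it over the basket of notebooks to the flat barcode scanner. Present it there: hold it level with the barcode on its underside centred over the scanner's glass and its length along the red scan line, about a finger's width (15 mm) above the glass, never touching the scanner, and finish while still holding it there. Leave the other box, the basket, the mug and the snow globe where they are.

Things in the scene. Friction and masses are not known exactly. Their poses are not given: they have to be found in the camera images.
- gift_box: the boxed set to scan: closed rigid white carton, 60 mm wide (own x), 150 long (own y), 45 high, about 0.24 kg (varies), a 32 mm yellow band around its -y end, an orange disc on the lid. Origin: centre of its underside; z up. It stands on the counter in one of the shelf's two lanes, nearly parallel to it, its yellow end sticking out 60 to 75 mm from under the top board.
- gift_box_code (a point): centre of the barcode printed on the underside of the gift box, below the yellow end: on the box's midline, 40 mm from its centre towards the yellow end (-y), 35 mm in from that end. The code is 36 mm long along the box's y and 25 mm wide. Axes as the gift box.
- shelf: plywood riser fixed to the counter, 214 mm wide (x), 160 deep (y). Two lanes along its y, middles at x = -48 and +48 mm, 78 wide between 18 mm uprights, 58 high under a 12 mm board (top at 70); open at the front (-y, yellow lipping), closed at the back. No floor board: boxes slide on the counter. Books and a frame on the rear half of the board reach 145 mm. Origin: centre of its underside.
- shelf_front (a point): middle of the shelf's front edge, at counter height, 80 mm from the shelf's origin along its -y. Axes as the shelf; a box is clear once all of it is on the -y side of this point.
- other_box: bystander: the same carton with a blue end band and a green disc, in the other lane, sticking out the same way; about 36 mm (30 to 42) of room between the two boxes. Origin: centre of its underside.
- basket: bystander and obstacle between shelf and scanner: black wire basket 260 mm (own x) by 100 mm (own y), 85 mm high, packed with upright notebooks that reach 125 mm above the counter; loose, about 1.8 kg. Origin: centre of its underside.
- scanner: flat counter-top barcode scanner, fixed to the counter: black housing 150 mm (own x) by 180 mm (own y), its flat steel and glass top 58 mm above the counter. Origin: centre of its underside.
- scanner_window (a point): centre of the scanner's glass, on its top face, 58 mm above the counter. The dark glass, 70 by 104 mm, is flush with the steel plate; its red scan line runs along own y through this point. z up.
- mug: bystander: blue ceramic mug, 80 mm across, 92 mm high, handle to own +y, on the far side of the counter. Origin: centre of its underside.
- globe: bystander: snow globe, 72 mm across, 90 mm high, wooden foot, on the far side of the counter. Origin: centre of its underside.
Not all that is in view belongs to the job. What is shaped like the gift_box but purple is not meant.

How it is judged:
By the outcome, as a careful person would: the job done as asked, in the order asked, and still so for the second after the job is handed in, while the arm keeps its last pose, push and grip.
It also fails if it takes over 45 s, if anything falls off the work surface, if the arm or the gripper's body presses on something with over 40 N, if the wrist force passes 120 N, or if a joint passes its speed limit or range.

## Working session

There is one attempt and no reset: what is moved stays moved. The work goes in short steps, Python scripts to look and compute and a tool call to move; the robot and the scene stay as the last step left them, time stands still between calls to the robot, and variables do not carry over. Pictures are saved under pics/ and viewed, about 8 in all and at most 12, crops included, and the job is handed in when it is done.

Besides the shell and the picture viewer there is one more tool, called after "Emit:" as name(argument=value, ...) on one line, values as JSON. drive_tool: Moves the arm, as the interface text tells. Its arguments: {"type":"object","properties":{"targets":{"type":"array"},"force":{"type":"number"}},"required":["targets"]}

```bash
ls; mkdir -p pics
cat > h.py <<'E'
import numpy as np, cv2
from cell import manip, viewer
def save(n,im): cv2.imwrite('pics/'+n,im[...,::-1])
def cloud(c):
    z=c['z_map'].astype(float);f=240/np.tan(np.radians(c['vfov'])/2)
    v,u=np.mgrid[:480,:640]
    P=np.stack([(u-c['cx'])/f*z,(v-c['cy'])/f*z,z,np.ones_like(z)],-1)
    if 'extrinsics' in c: T=np.linalg.inv(c['extrinsics'])
    else:
        from scipy.spatial.transform import Rotation as R
        s=manip.get_state();T=np.eye(4);q=s['tcp_rot'];T[:3,:3]=R.from_quat([q[1],q[2],q[3],q[0]]).as_matrix();T[:3,3]=s['tcp_pos'];T=T@c['hand_eye']
    W=P@T.T; W=W[...,:3]; W[z==0]=np.nan
    return W
E
python3 - <<'E'
from h import *
print(manip.get_state(), manip.tips_ahead)
for n in('top','scene'):
    c=viewer.camera(n);save(n+'0.png',c['color']);np.savez('pics/'+n+'0.npz',W=cloud(c),im=c['color'])
    print(n,c['vfov'],c['cx'],c['cy'],np.linalg.inv(c['extrinsics'])[:3].round(3).tolist())
E
```

```text
pics
{'t': 0.0, 'qpos': array([ 1.03891590e+00,  8.79428156e-02,  1.37224350e+00,  1.54025471e-06,
        1.68357972e+00, -1.03077765e-01]), 'qd': array([ 0.00065225,  0.00050249,  0.00087729, -0.00017827,  0.00025176,
        0.00058073]), 'joint_efforts': array([-3.77990409e-04, -3.40171123e+01, -3.02430475e+01,  7.20477453e-02,
        3.24861926e-02, -1.68848965e-04]), 'tcp_pos': array([0.22842063, 0.49978015, 0.22631623]), 'tcp_rot': array([-3.39962932e-04,  2.12762295e-01,  9.77103385e-01, -1.03214714e-03]), 'wrist_force': array([0.00630482, 0.16809481, 0.98843192]), 'moment': array([ 0.01469072, -0.04235043, -0.04323472]), 'gripper_width': 0.09343839168852118} 0.022
top 54.407883629564616 319.9906119944382 233.5650772346765 [[0.019, -0.995, 0.094, 0.545], [-1.0, -0.017, 0.022, -0.018], [-0.02, -0.094, -0.995, 0.948]]
scene 46.78965284794064 321.43050545146343 243.70637192727622 [[0.116, 0.799, -0.59, 1.217], [0.993, -0.095, 0.068, -0.054], [-0.002, -0.594, -0.804, 0.843]]
```

View pics/top0.png

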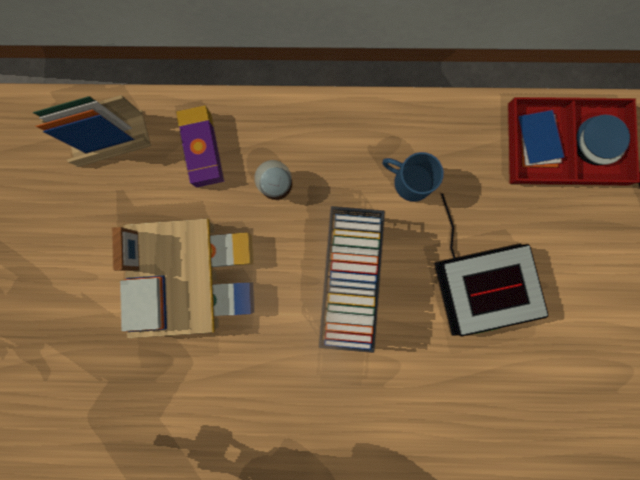

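View pics/scene0.png

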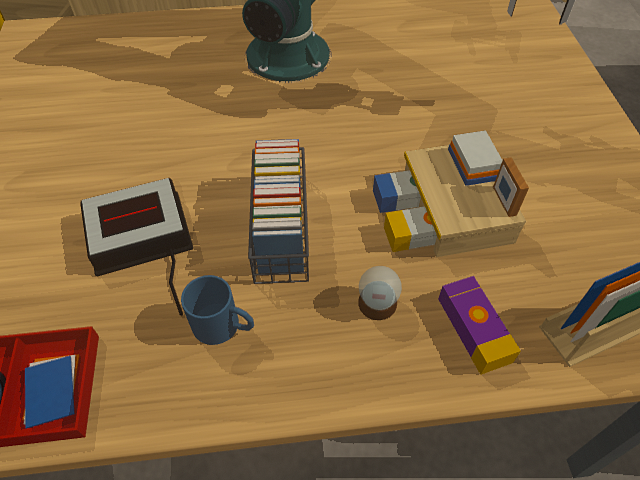

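The top view shows the shelf at left (120–212, 220–335). The yellow-ended gift box sticks out at (210–250, 233–265), and the blue-ended other box is below it. The basket is at (320–384, 208–350), the scanner at (437–547, 245–335) with its red line at (470–522, 285–297), the globe at (273,180) and the mug at (418,176). I'll measure them all from depth.

Run:
```python
from h import *
d=np.load('pics/top0.npz');W=d['W'];im=d['im'].astype(int);s=np.load('pics/scene0.npz');W2=s['W'];im2=s['im'].astype(int)
def rect(n,p,q=1):
    p=p[~np.isnan(p).any(1)]
    r=cv2.minAreaRect((p[:,:2]*1000).astype(np.float32));print(n,len(p),'c',np.round(r[0],1),'size',np.round(r[1],1),'ang',round(r[2],2),'zmed',np.round(np.nanpercentile(p[:,2],[2,50,98])*1000,1))
    return p
def box(W,a,b,c,d): m=np.zeros(W.shape[:2],bool);m[b:d,a:c]=1;return m
z=W[...,2];R,G,B=[im[...,i] for i in range(3)]
t=(z>.038)&(z<.052)
print('counter z',np.nanmedian(W[380:420,100:300,2]),np.nanmedian(W2[300:340,560:600,2]) )
rect('gift out top',W[t&box(W,213,225,262,272)])
rect('other out top',W[t&box(W,213,274,262,325)])
yel=(R>150)&(G>110)&(B<90)
rect('gift yellow top',W[t&yel&box(W,213,225,262,272)])
rect('shelf top',W[(z>.062)&(z<.078)&box(W,100,205,216,345)])
rect('basket all',W[(z>.07)&(z<.135)&box(W,300,195,400,365)])
rect('books',W[(z>.115)&(z<.135)&box(W,300,195,400,365)])
rect('scanner top',W[(z>.05)&(z<.066)&box(W,425,235,560,345)])
steel=(R+G+B>330)
g=(z>.05)&(z<.066)&box(W,425,235,560,345)
rect('steel',W[g&steel])
rl=(R>120)&(G<70)&(B<70)&box(W,450,260,540,320)
rect('redline',W[rl])
dark=cv2.erode((g&~steel).astype(np.uint8),np.ones((1,1)))
n,l,st,ce=cv2.connectedComponentsWithStats(((R+G+B<260)|rl).astype(np.uint8)*box(W,460,262,532,318).astype(np.uint8));k=1+np.argmax(st[1:,4]);rect('glass',W[l==k])
z2=W2[...,2];R,G,B=[im2[...,i] for i in range(3)]
t=(z2>.038)&(z2<.052)
yel=(R>150)&(G>110)&(B<90)
rect('S gift top',W2[t&box(W2,380,200,440,255)]); rect('S redline',W2[(R>120)&(G<70)&(B<70)&box(W2,95,195,165,230)])
rect('S scanner top',W2[(z2>.05)&(z2<.066)&box(W2,70,170,200,280)])
rect('S shelf',W2[(z2>.062)&(z2<.078)&box(W2,390,140,530,250)])
rect('S basket',W2[(z2>.07)&(z2<.135)&box(W2,235,130,315,290)])
rect('S other',W2[t&box(W2,365,165,415,212)])
rect('globe',W2[(z2>.02)&box(W2,355,260,405,325)])
rect('mug',W2[(z2>.02)&box(W2,180,270,255,345)])
# front-edge line of shelf, side edges of the gift box in top view (per-row)
for (a,b,c,dd,n) in ((213,225,262,272,'gift'),(213,274,262,325,'other')):
    P=W[(z>.04)&(z<.052)&box(W,a,b,c,dd)]
    yb=np.arange(P[:,1].min(),P[:,1].max(),.01)
    for y in yb:
        q=P[(P[:,1]>=y)&(P[:,1]<y+.01)]; print(n,round(y+.005,3),len(q),q[:,0].min().round(4),q[:,0].max().round(4))
cv2.imwrite('pics/crop.png',np.hstack([cv2.resize(d['im'][205:345,110:270,::-1],None,fx=4,fy=4,interpolation=cv2.INTER_CUBIC)]))
```

```text
counter z 0.0002430307278642463 0.03832738233867228
gift out top 1116 c [597.6 176.4] size [60.6 70.6] ang 4.87 zmed [41.6 45.2 48.5]
other out top 1172 c [501.3 171.2] size [60.3 71.3] ang 4.44 zmed [41.8 45.2 49. ]
gift yellow top 452 c [599.3 157.2] size [58.9 29.8] ang 5.2 zmed [42.4 45.6 48.7]
shelf top 7123 c [540.3 288.1] size [214.8 162.9] ang 5.29 zmed [66.5 70.1 73.6]
basket all 7286 c [545.8 -57.8] size [102.1 262. ] ang 86.11 zmed [ 82.4 118.9 126.3]
books 5210 c [541.  -57.5] size [ 82.  232.5] ang 86.11 zmed [115.5 120.1 126.6]
scanner top 7015 c [ 529. -328.] size [143.9 173.5] ang 13.5 zmed [52.3 58.1 61.4]
steel 3567 c [ 529.3 -329.1] size [132.8 163.8] ang 13.65 zmed [54.9 58.1 61.2]
redline 37 c [ 529.1 -329.9] size [ 1.6 93.5] ang 13.4 zmed [55.9 59.4 62.6]
glass 2483 c [ 529.1 -330. ] size [ 78.3 112.5] ang 13.26 zmed [55.5 58.7 61.8]
S gift top 1173 c [604.5 181.4] size [103.4  78.5] ang 5.42 zmed [39.5 44.8 47.9]
S redline 89 c [ 530.9 -328.5] size [ 7.3 94.5] ang 12.73 zmed [56.2 58.3 61.3]
S scanner top 5706 c [ 533.  -327.7] size [146.8 174.2] ang 14.16 zmed
[... 176 characters left out ...]
5.7]
S other 992 c [516.7 172.3] size [122.   74.4] ang 0.74 zmed [39.1 44.8 47.9]
globe 1596 c [742.2  97.8] size [70.4 65.8] ang 78.58 zmed [21.4 75.1 89.5]
mug 2678 c [ 726.5 -165.9] size [117.9 117.4] ang 4.08 zmed [21.8 63.1 92.5]
gift 0.144 134 0.5704 0.629
gift 0.154 154 0.5701 0.6287
gift 0.164 160 0.5681 0.6288
gift 0.174 159 0.5679 0.6285
gift 0.184 156 0.5677 0.6263
gift 0.194 156 0.5657 0.6263
gift 0.204 161 0.5654 0.6241
gift 0.214 29 0.5693 0.624
other 0.139 136 0.4747 0.534
other 0.149 164 0.4727 0.5319
other 0.159 164 0.4723 0.5317
other 0.169 166 0.4721 0.5316
other 0.179 159 0.472 0.5295
other 0.189 159 0.4697 0.5293
other 0.199 167 0.4696 0.529
other 0.209 46 0.4773 0.5288
```

View pics/crop.png

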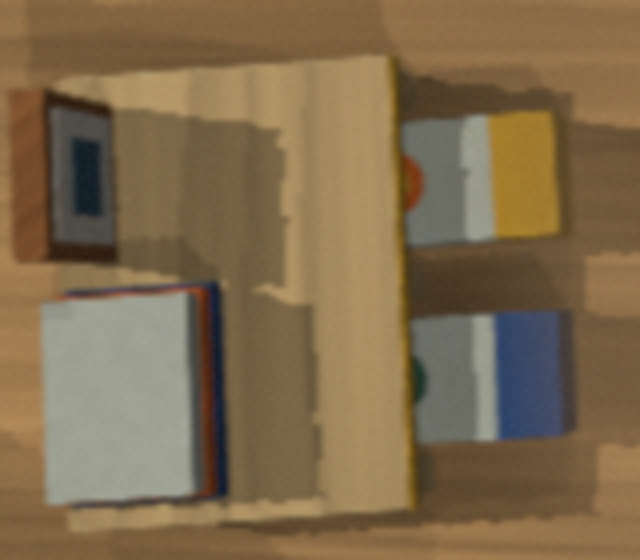

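The crop shows the gift box's yellow end at crop (490–560, 110–240) and the shelf front edge near crop x≈395–410. The measured sizes agree with the given ones: 60 mm boxes, 215 mm shelf, heights 45, 70 and 58 mm.

- **Gift box:** front end centre about (0.6007, 0.1415), yaw about 5°
- **Scanner window:** (0.529, -0.330), line yaw 13.4°

Next I'll work out the approach move.

```bash
cat >> h.py <<'E'
from scipy.spatial.transform import Rotation as Rt
def goto(x,y,z,yaw):
    "units from measured pose to TCP x,y,z with tool x along box own y (yaw in deg)"
    s=manip.get_state();q=s['tcp_rot'];M=Rt.from_quat([q[1],q[2],q[3],q[0]]).as_matrix()
    d=M.T@(np.array([x,y,z])-s['tcp_pos'])/.04
    cur=np.degrees(np.arctan2(M[1,1],M[0,1]))
    print('tcp',s['tcp_pos'].round(4),'yaw',cur.round(2),'tilt',np.degrees(np.arccos(-M[2,2])).round(2),'units',d.round(3),'spin',((cur-yaw+180)%360-180).round(2)/10,'t',s['t'],'F',s['wrist_force'].round(2),'w',s['gripper_width'],'q',s['qpos'].round(2))
E
python3 - <<'E'
from h import *
goto(.5968,.1863,.16,5)
E
```

```text
tcp [0.2285 0.4998 0.2264] yaw 65.43 tilt 0.11 units [-11.634  -3.296   1.665] spin 6.043 t 0.1 F [0.23 0.1  0.56] w 0.09416304372787837 q [ 1.04  0.09  1.37 -0.    1.68 -0.1 ]
```

Emit:
drive_tool(targets=[[40,-1,-0.3,0,0.6],[40,-2,-0.6,0,1.2],[40,-3.2,-0.9,0,1.8],[40,-4.4,-1.2,0,2.4],[40,-5.6,-1.6,0,3],[40,-6.8,-1.9,0,3.6],[40,-8,-2.3,0,4.2],[40,-9.2,-2.6,0,4.8],[40,-10.4,-2.9,0.3,5.4],[40,-11.2,-3.2,0.6,6.04],[40,-11.63,-3.3,1,6.04],[40,-11.63,-3.3,1,6.04]], force=20)

```text
t: 1.6
tcp_pos: [0.5961, 0.1862, 0.1845]
tcp_rot: [-0.002, 0.675, 0.738, -0.002]
wrist_force: [-0.5, 0.2, 0.3]
gripper_width: 0.0795
```

Run:
```python
from h import *
goto(.5968,.1863,.031,5)
c=viewer.camera('wrist');W=cloud(c);save('w1.png',c['color']);np.savez('pics/w1.npz',W=W,im=c['color'])
z=W[...,2];t=(z>.04)&(z<.05)
im=c['color'].astype(int);yel=(im[...,0]>150)&(im[...,1]>110)&(im[...,2]<90)
P=W[t&yel&(W[...,0]<.66)];print(len(P)); r=cv2.minAreaRect((P[:,:2]*1000).astype(np.float32));print(r)
P=W[t&(W[...,0]>.55)&(W[...,0]<.65)&(W[...,1]>.12)&(W[...,1]<.215)]; print(cv2.minAreaRect((P[:,:2]*1000).astype(np.float32)))
P=W[t&(W[...,0]>.45)&(W[...,0]<.55)&(W[...,1]>.12)&(W[...,1]<.215)]; print('other',cv2.minAreaRect((P[:,:2]*1000).astype(np.float32)) if len(P) else 0)
```

```text
tcp [0.5961 0.1862 0.1845] yaw 5.05 tilt 0.3 units [1.000e-03 3.900e-02 3.838e+00] spin 0.005 t 1.6 F [-0.48  0.21  0.26] w 0.07946592106589549 q [0.21 0.27 1.25 0.   1.63 0.12]
3100
((559.9708862304688, 87.78073120117188), (156.04214477539062, 233.79287719726562), 5.183565139770508)
((599.9645385742188, 175.39146423339844), (60.53256607055664, 66.50856018066406), 5.2357378005981445)
other ((503.7765808105469, 168.32330322265625), (61.167579650878906, 63.75100326538086), 4.528965950012207)
```

View pics/w1.png

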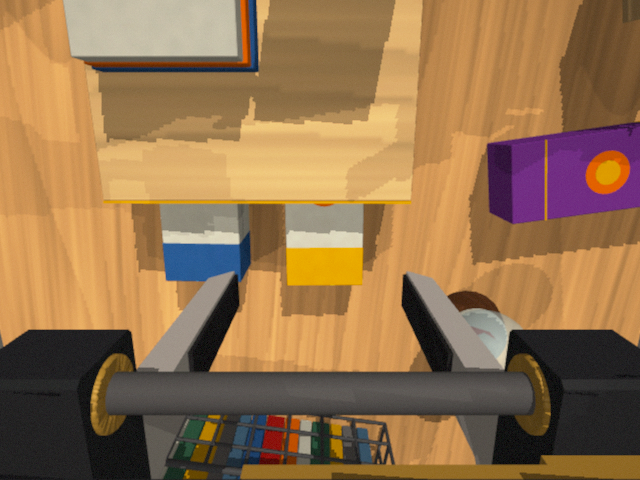

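The wrist view shows the gift box's yellow end at (287–363, 250–285), centred between the fingers at about (238, 403). The other box is well left, at (165–250). It agrees with the top view to within 2 mm, so I'll descend and grip.

Emit:
drive_tool(targets=[[40,0,0.06,0.8,0],[40,0,0.06,1.6,0],[40,0,0.06,2.4,0],[40,0,0.06,3,0],[40,0,0.06,3.4,0],[40,0,0.06,3.75,0],[40,0,0.06,3.75,0],[40,0,0.06,3.75,0]])

```text
t: 2.65
tcp_pos: [0.6, 0.1872, 0.0386]
tcp_rot: [0.001, 0.675, 0.738, 0.001]
wrist_force: [0.5, 0.2, 0.7]
gripper_width: 0.0792
```

Emit:
drive_tool(targets=[[100,0,0,0,0],[120,0,0,0,0],[120,0,0,0,0],[120,0,0,0,0],[120,0,0,0,0]], force=15)

```text
t: 3.28
tcp_pos: [0.5994, 0.1869, 0.0381]
tcp_rot: [0.0, 0.675, 0.737, 0.0]
wrist_force: [-1.7, 0.0, 5.1]
gripper_width: 0.0599
```

Run:
```python
from h import *
goto(.5968+.093*.0888,.1863-.093*.996,.034,5.1)
```

```text
tcp [0.5994 0.1869 0.0381] yaw 5.03 tilt 0.02 units [-2.335 -0.063  0.104] spin -0.007000000000000001 t 3.275 F [-1.68  0.04  5.12] w 0.05985521539018024 q [ 0.21  0.36  1.43 -0.    1.35  0.12]
```

Emit:
drive_tool(targets=[[120,-0.1,0,0,0],[120,-0.35,0,0,0],[120,-0.65,0,0,0],[120,-0.95,0,0,0],[120,-1.25,0,0,0],[120,-1.55,0,0,0],[120,-1.85,0,0,0],[120,-2.1,0,0,0],[120,-2.25,0,0,0],[120,-2.33,0,0,0],[120,-2.33,0,0,0],[120,-2.33,0,0,0]])

```text
t: 4.78
tcp_pos: [0.6079, 0.0931, 0.0381]
tcp_rot: [0.0, 0.676, 0.737, 0.0]
wrist_force: [-0.3, 3.9, 5.4]
gripper_width: 0.0598
```

Run:
```python
from h import *
goto(.6,.1,.034,5.1)
c=viewer.camera('top');W=cloud(c);im=c['color']
c2=viewer.camera('scene')
save('a2.png',np.hstack([cv2.resize(im[190:350,110:330],None,fx=2,fy=2),cv2.resize(c2['color'][130:290,330:510],None,fx=2,fy=2)]))
z=W[...,2];t=(z>.038)&(z<.052)&(W[...,0]>.545)&(W[...,0]<.66)&(W[...,1]>.03)&(W[...,1]<.23)
P=W[t];print(cv2.minAreaRect((P[:,:2]*1000).astype(np.float32)),P.min(0),P.max(0))
```

```text
tcp [0.6079 0.0931 0.0381] yaw 4.97 tilt 0.07 units [ 0.189 -0.183  0.103] spin -0.013000000000000001 t 4.775 F [-0.28  3.86  5.35] w 0.059813990566579975 q [ 0.06  0.33  1.46 -0.    1.34 -0.03]
((603.3067016601562, 122.8836669921875), (60.53611755371094, 150.68927001953125), 5.453420162200928) [0.56766226 0.04574095 0.03841931] [0.64018759 0.19591142 0.04997486]
```

View pics/a2.png

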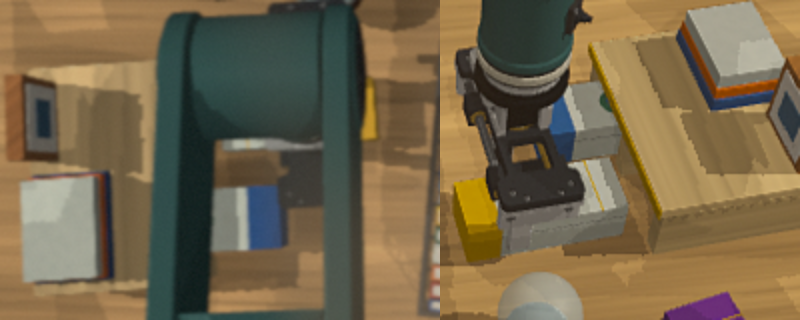

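The right panel shows the box fully clear of the yellow lipping with the gripper on it. It measures 60.5×150.7 mm with its centre at (0.603, 0.123), so the rear end is about 14 mm clear of the shelf front. I'll re-grip at its centre of mass so it hangs level.

Emit:
drive_tool(targets=[[40,0,0,0,0],[40,0,0,0,0],[40,0,0,0,0],[40,0.25,0,0,0],[40,0.5,0,0.05,0],[40,0.74,0,0.1,0],[40,0.74,0,0.1,0],[100,0.74,0,0.1,0],[130,0.74,0,0.1,0],[130,0.74,0,0.1,0],[130,0.74,0,0.1,0],[130,0.74,0,0.1,0]], force=30)

```text
t: 6.38
tcp_pos: [0.605, 0.1234, 0.0336]
tcp_rot: [0.0, 0.676, 0.737, 0.0]
wrist_force: [0.9, -0.4, 0.1]
gripper_width: 0.0598
```

Emit:
drive_tool(targets=[[130,0,0,-0.1,0],[130,0,0,-0.4,0],[130,0,0,-0.8,0],[130,0,0,-1.3,0],[130,0,0,-1.9,0],[130,0,0,-2.5,0],[130,0,0,-3.1,0],[130,0,0,-3.7,0],[130,0,0,-4.1,0],[130,0,0,-4.3,0],[130,0,0,-4.3,0]])

```text
t: 7.75
tcp_pos: [0.605, 0.1236, 0.206]
tcp_rot: [0.0, 0.675, 0.737, 0.0]
wrist_force: [-0.3, -0.2, -2.8]
gripper_width: 0.0598
```

Run:
```python
from h import *
goto(.52,-.291,.205,13.4)
c=viewer.camera('scene');c2=viewer.camera('wrist')
save('a3.png',np.hstack([c['color'][60:300,240:560],cv2.resize(c2['color'],(320,240))]))
W=cloud(c);z=W[...,2];t=(W[...,0]>.54)&(W[...,0]<.68)&(W[...,1]>.02)&(W[...,1]<.22)
im=c['color'].astype(int);yel=(im[...,0]>150)&(im[...,1]>110)&(im[...,2]<90)
P=W[t&yel&(z>.1)];print(len(P),P.min(0),P.max(0))
```

```text
tcp [0.605  0.1236 0.206 ] yaw 5.03 tilt 0.05 units [-10.139  -3.026   0.021] spin -0.837 t 7.75 F [-0.28 -0.25 -2.76] w 0.059781492416391656 q [0.11 0.24 1.24 0.   1.66 0.02]
261 [0.58062535 0.04794927 0.21448365] [0.67954422 0.17709439 0.32483791]
```

View pics/a3.png

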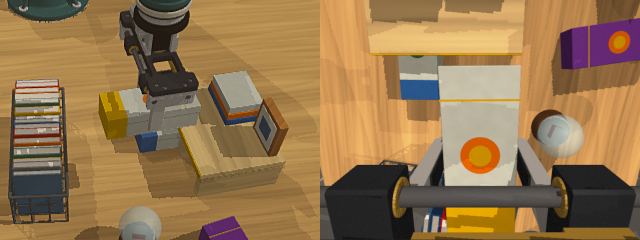

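The box is held level at about 0.172 m underside height, and the books are at 0.125 m. The scene crop shows the yellow end at (112,115), and the wrist view shows the box square in the jaws. Now I'll carry it over the basket.

Emit:
drive_tool(targets=[[130,-0.3,-0.1,0,0],[130,-0.9,-0.3,0,-0.1],[130,-1.8,-0.5,0,-0.2],[130,-2.8,-0.8,0,-0.3],[130,-3.9,-1.2,0,-0.4],[130,-5,-1.5,0,-0.5],[130,-6.1,-1.8,0,-0.6],[130,-7.2,-2.2,0,-0.7],[130,-8.2,-2.5,0,-0.8],[130,-9.1,-2.7,0,-0.84],[130,-9.8,-2.9,0,-0.84],[130,-10.14,-3.03,0,-0.84]])

```text
t: 9.35
tcp_pos: [0.5184, -0.2928, 0.2046]
tcp_rot: [-0.001, 0.62, 0.784, -0.0]
wrist_force: [0.2, -0.6, -2.6]
gripper_width: 0.0601
```

Emit:
drive_tool(targets=[[130,0,0,0.2,0],[130,0,0,0.6,0],[130,0,0,1,0],[130,0,0,1.3,0],[130,0,0,1.5,0],[130,0,0,1.5,0],[130,0,0,1.5,0]])

```text
t: 10.22
tcp_pos: [0.52, -0.2913, 0.1461]
tcp_rot: [0.001, 0.62, 0.785, 0.0]
wrist_force: [0.3, 0.1, -2.0]
gripper_width: 0.0598
```

```bash
cat > m.py <<'E'
from h import *
import sys
goto(.52,-.291,.073+.0336,13.4)
out=[]
for n in('top','scene','wrist'):
    c=viewer.camera(n);W=cloud(c);im=c['color'].astype(int);z=W[...,2]
    np.savez('pics/%s_%s.npz'%(sys.argv[1],n),W=W,im=c['color'])
    out.append(c['color'])
    t=(W[...,0]>.44)&(W[...,0]<.60)&(W[...,1]>-.40)&(W[...,1]<-.19)
    h=float(sys.argv[2])
    m=t&(abs(z-h)<.007)
    P=W[m]
    if len(P)>50: print(n,len(P),'lid',[np.round(v,1) for v in cv2.minAreaRect((P[:,:2]*1000).astype(np.float32))],np.median(P[:,2]))
    A=np.c_[P[:,:2],np.ones(len(P))];print(' plane slope',np.linalg.lstsq(A,P[:,2],rcond=None)[0].round(4))
    yel=(im[...,0]>140)&(im[...,1]>100)&(im[...,2]<80)
    P=W[m&yel]
    if len(P)>20: print('  yel',len(P),[np.round(v,1) for v in cv2.minAreaRect((P[:,:2]*1000).astype(np.float32))],P[:,1].min(),np.median(P[:,2]))
save(sys.argv[1]+'.png',np.vstack([np.hstack([cv2.resize(out[0][200:380,400:640],(400,300)),cv2.resize(out[1][120:300,20:260],(400,300))]),np.hstack([cv2.resize(out[2],(400,300)),np.zeros((300,400,3),np.uint8)])]))
E
python3 m.py b1 .157
```

```text
tcp [ 0.52   -0.2913  0.1461] yaw 13.43 tilt 0.07 units [ 0.007 -0.001  0.988] spin 0.003 t 10.225 F [ 0.35  0.13 -1.97] w 0.05979472605835556 q [-0.61  0.22  1.39  0.    1.54 -0.84]
top 1770 lid [array([ 513. , -292.8]), array([ 71.8, 151.4]), np.float64(13.5)] 0.15756508111470574
 plane slope [-0.0009 -0.0075  0.156 ]
  yel 25 [array([ 516.4, -282.8]), array([13.4,  6.3]), np.float64(6.1)] -0.2866216231022256 0.15814718241577186
scene 1649 lid [array([ 526.4, -289.5]), array([ 76.4, 150.3]), np.float64(13.3)] 0.1572073733155107
 plane slope [-0.0283 -0.0107  0.1688]
  yel 455 [array([ 524.1, -302.6]), array([ 66.3, 126.1]), np.float64(13.7)] -0.3693660424181149 0.1576657750780016
wrist 44975 lid [array([ 520.1, -289.9]), array([ 83.9, 145.3]), np.float64(13.7)] 0.15782844652703157
 plane slope [ 0.0016 -0.0034  0.1561]
  yel 8845 [array([ 515.7, -296.9]), array([ 72. , 134.1]), np.float64(14.1)] -0.36715759027054773 0.15814475418730572
```

View pics/b1.png

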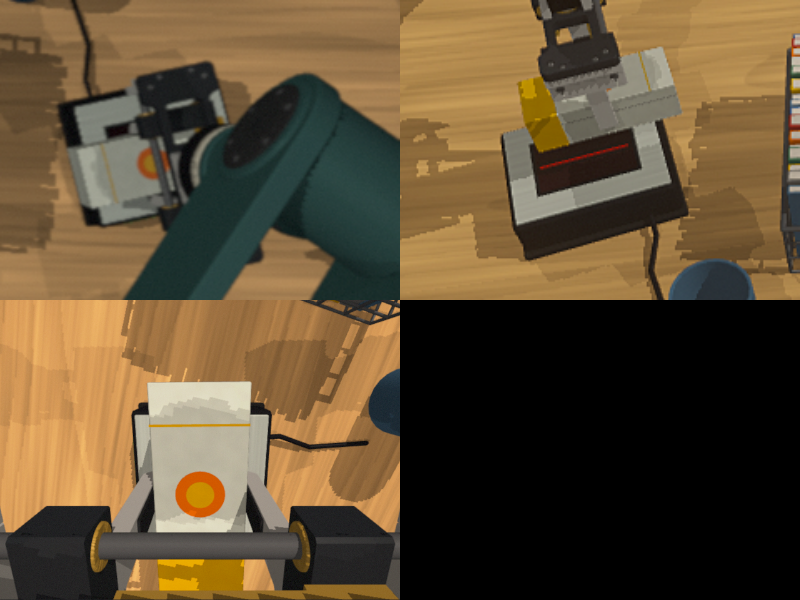

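The box is above the scanner, level (lid slopes under 0.5°, except the scene's, which the fingers contaminate), with its yellow end at the far (-y) side. The scene panel at (520–680, 50–150) shows it parallel to the red line at (540–630, 145–168). I'll compute the fine offsets camera by camera in the scan-line frame.

```bash
cat > f.py <<'E'
from h import *
import sys
a=np.radians(13.4);U=np.array([np.cos(a),np.sin(a)]);V=np.array([-np.sin(a),np.cos(a)])
win={'top':(.5291,-.330),'scene':(.5309,-.3285),'wrist':(.530,-.3293)}
for n in win:
    d=np.load('pics/%s_%s.npz'%(sys.argv[1],n));W=d['W'];h=float(sys.argv[2])
    P=W[(abs(W[...,2]-h)<.006)&(W[...,0]>.42)&(W[...,0]<.62)&(W[...,1]>-.42)&(W[...,1]<-.18)]
    p=P[:,:2]-win[n]; u=p@U*1000;v=p@V*1000
    k=(abs(u)<25);print(n,'v ends',np.percentile(v[k],[0,.3,99.7,100]).round(1),'(want -35,115)')
    us=[]
    for lo in range(70,112,7):
        q=u[(v>lo)&(v<lo+7)&(abs(u)<45)]
        if len(q)>20: us.append((lo,q.min().round(1),q.max().round(1),len(q)))
    print('  u edges',us)
E
python3 f.py b1 .1576
```

```text
top v ends [-35.4  -8.8 115.1 115.6] (want -35,115)
  u edges [(70, np.float64(-30.8), np.float64(28.4), 155), (77, np.float64(-31.4), np.float64(28.2), 154), (84, np.float64(-32.1), np.float64(28.1), 148), (91, np.float64(-31.6), np.float64(28.0), 153), (98, np.float64(-32.0), np.float64(28.2), 157), (105, np.float64(-31.3), np.float64(28.0), 151)]
scene v ends [-36.2 -35.9 113.7 114.1] (want -35,115)
  u edges [(70, np.float64(-31.7), np.float64(31.4), 110), (77, np.float64(-30.2), np.float64(31.1), 113), (84, np.float64(-30.9), np.float64(29.9), 109), (91, np.float64(-33.4), np.float64(30.2), 111), (98, np.float64(-32.1), np.float64(29.4), 110), (105, np.float64(-33.2), np.float64(31.1), 111)]
wrist v ends [-32.1 -30.6 112.9 113.3] (want -35,115)
  u edges [(70, np.float64(-30.9), np.float64(29.2), 2777), (77, np.float64(-31.0), np.float64(29.1), 2858), (84, np.float64(-31.2), np.float64(29.1), 2956), (91, np.float64(-31.3), np.float64(28.9), 3066), (98, np.float64(-31.2), np.float64(29.0), 3258), (105, np.float64(-31.1), np.float64(28.9), 3314)]
```

Offsets are within about 1 mm: v is good, u is -1.2 mm. I'll make the small lateral correction and come down to the 15 mm gap.

Emit:
drive_tool(targets=[[130,0,0.03,0.1,0],[130,0,0.03,0.3,0],[130,0,0.03,0.5,0],[130,0,0.03,0.7,0],[130,0,0.03,0.85,0],[130,0,0.03,0.95,0],[130,0,0.03,0.98,0],[130,0,0.03,0.98,0],[130,0,0.03,0.98,0],[130,0,0.03,0.98,0]])

```text
t: 11.62
tcp_pos: [0.521, -0.2909, 0.1066]
tcp_rot: [0.0, 0.62, 0.785, 0.0]
wrist_force: [-0.6, 0.2, -3.1]
gripper_width: 0.0599
```

```bash
python3 m.py b2 .118; python3 f.py b2 .118
```

```text
tcp [ 0.521  -0.2909  0.1066] yaw 13.43 tilt 0.03 units [ 0.003 -0.025 -0.001] spin 0.003 t 11.625 F [-0.56  0.24 -3.07] w 0.05989609616957637 q [-0.6   0.24  1.44  0.    1.46 -0.84]
top 1569 lid [array([ 514.2, -292.3]), array([ 71.6, 150.5]), np.float64(13.9)] 0.11808840408419996
 plane slope [-0.0017 -0.0069  0.1171]
scene 1488 lid [array([ 528.1, -288.6]), array([ 76.5, 150.4]), np.float64(14.4)] 0.11745953125214376
 plane slope [-0.0194 -0.0064  0.1257]
  yel 436 [array([ 524.3, -302.2]), array([ 61.4, 126.1]), np.float64(13.9)] -0.3698160142254411 0.11786480683738793
wrist 45025 lid [array([ 521. , -289.6]), array([ 83.7, 145.6]), np.float64(14.0)] 0.11796147164233439
 plane slope [ 0.0004 -0.0031  0.1169]
  yel 8848 [array([ 524.1, -301.3]), array([ 60.5, 121.3]), np.float64(13.7)] -0.36640284328445216 0.11823642597436006
top v ends [-33.   -6.1 115.1 115.5] (want -35,115)
  u edges [(70, np.float64(-29.9), np.float64(29.3), 137), (77, np.float64(-30.1), np.float64(29.3), 140), (84, np.float64(-30.3), np.float64(28.8), 139), (91, np.float64(-30.8), np.float64(29.4), 136), (98, np.float64(-30.2), np.float64(29.2), 139), (105, np.float64(-30.9), np.float64(29.4), 141)]
scene v ends [-36.1 -35.4 114.1 114.5] (want -35,115)
  u edges [(70, np.float64(-32.2), np.float64(32.3), 105), (77, np.float64(-31.5), np.float64(30.9), 107), (84, np.float64(-31.6), np.float64(32.0), 105), (91, np.float64(-29.6), np.float64(32.7), 105), (98, np.float64(-30.9), np.float64(30.7), 105), (105, np.float64(-30.8), np.float64(30.8), 103)]
wrist v ends [-32.  -30.4 113.2 113.6] (want -35,115)
  u edges [(70, np.float64(-30.2), np.float64(30.0), 2761), (77, np.float64(-30.1), np.float64(29.9), 2847), (84, np.float64(-30.3), np.float64(30.2), 2959), (91, np.float64(-30.4), np.float64(29.8), 3073), (98, np.float64(-30.1), np.float64(30.0), 3216), (105, np.float64(-30.4), np.float64(29.8), 3313)]
```

View pics/b2.png

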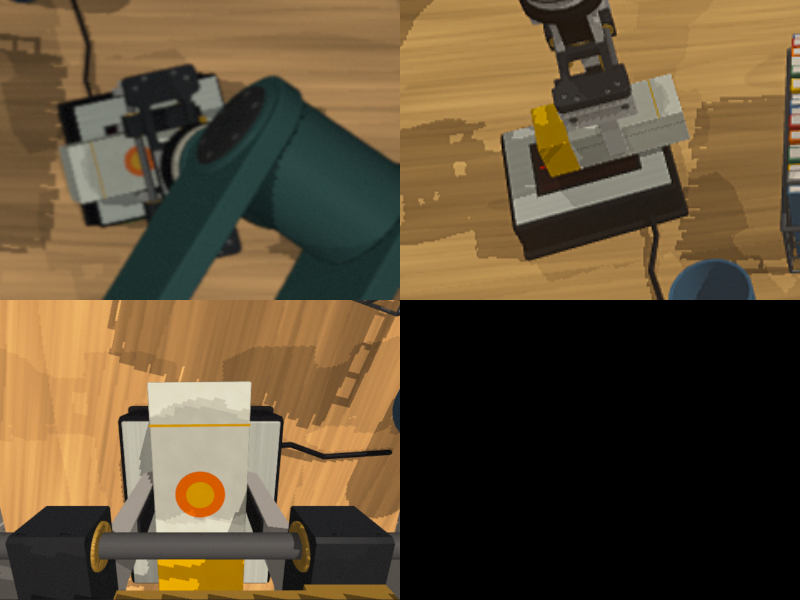

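The box is centred to within about 1 mm, with its lid at 0.118 m, so its underside is at 0.073 m, 15 mm above the glass. One last check of the bystanders, then I'll hand in.

Run:
```python
from h import *
for n,rs in (('scene',{'basket':(235,130,315,290,.07,.135),'other':(365,165,415,212,.038,.052),'globe':(355,260,405,325,.02,.2),'mug':(180,270,255,345,.02,.2)}),('top',{'other':(213,274,262,325,.038,.052),'basket':(300,195,384,365,.07,.135)})):
    A=np.load('pics/%s0.npz'%n)['W'];B=np.load('pics/b2_%s.npz'%n)['W']
    for k,(a,b,c,d,l,h) in rs.items():
        o=[]
        for W in(A,B):
            w=W[b:d,a:c].reshape(-1,3);w=w[(w[:,2]>l)&(w[:,2]<h)];o.append((len(w),(np.median(w[:,:2],0)*1000).round(1)))
        print(n,k,o)
print(manip.get_state()['tcp_pos'],manip.get_state()['gripper_width'])
print(manip.finish_job())
```

```text
scene basket [(6207, array([580.7, -58.2])), (6229, array([580.9, -58.2]))]
scene other [(992, array([507.8, 172. ])), (938, array([505.7, 171.5]))]
scene globe [(1596, array([754.3,  93.5])), (1593, array([754.4,  93.4]))]
scene mug [(2678, array([ 762.7, -179.8])), (2689, array([ 763.1, -179.6]))]
top other [(1172, array([501. , 170.3])), (1172, array([501.1, 170.4]))]
top basket [(7284, array([539.1, -57.4])), (7293, array([539.1, -57.5]))]
[ 0.52091043 -0.29080749  0.10640565] 0.059965100403778726
the job is handed in; nothing more can be done
None
```

The yellow-ended box is held over the scanner as asked, and I handed the job in with it still gripped there. I slid it straight out until it was about 14 mm clear of the shelf front. I then let go and re-gripped it at its middle so it would hang level, carried it over the basket with about 47 mm to spare above the notebooks, and lowered it over the glass.

**Last checks:**
- **Height:** the lid is at 118 mm, so the underside is at 73 mm, 15 mm above the glass.
- **Centring:** the barcode is within about 1 mm of the glass centre. The top, scene and wrist cameras differ by 1–2 mm.
- **Angle:** tool yaw is 13.4° and the scan line measures 13.4°; tool tilt is under 0.1°.
- **Forces:** wrist force stayed within about 7 N in every reading, and the last one was about the box's weight, with no sign of touching the scanner.
- **Bystanders:** the other box, basket, mug and globe are where they were, within 0.5 mm. The scene camera alone put the other box about 2 mm off, but its crop also took in part of the gift box at first. The top view shows 0.1 mm.

**Not settled:** the lid slope fitted from the scene camera was about 1°, while the other two cameras gave 0.4° or less. I put that down to the fingers being in its view.

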